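Weigh the vial carrier on the spring balance

TASK

Pick up the vial carrier by its upright grip, hang it by the peak of its wire bail in the dip of the spring balance's hook, and keep hold while you let it down slowly, until the balance carries the whole weight and the pointer settles; only then let go and move clear. Do not strike, jerk or overload the balance, do not let its hook drop or spring back, and leave the other things where they stand.

Things in the scene. Friction and masses are not known exactly. Their poses are not given: they have to be found in the camera images.
- scale: Bench-top spring balance, fixed: white base plate 150 (x) x 170 (y) x 15 mm, from y -50 to +120 mm; column 36 x 30 mm, its cap 46 x 40 mm, 312 mm high; white dial plate with ticks on the +x face. Origin on the bench under the column, z up. The hook arm sticks out level from the column along this frame's +y.
- hook (a joint): How far the hook is drawn down, m: 0 = empty, at its top stop; bottom stop at 0.100. Hook block, arm and black pointer slide straight down together against a spring: about 8.3 mm per newton, lightly damped, no detent. Past 0.085 it is overloaded; in a sound weighing it never moves faster than 0.05 m/s.
- hook_seat (a point): On top of the hook's 8 mm steel rod at the bottom of its dip, 130 mm from the scale's origin along its +y, 234 mm above the bench when empty; moves with joint hook; axes as the scale's. Towards the column the rod rises 14 mm within 22 mm, then runs level. Outward (+y) it rises to an upturned end, its top 26 mm above the seat, 22 mm beyond it; the bottom 6 mm are flat.
- carrier: Steel tray 110 (x) x 80 (y) x 24 mm with six capped vials fixed in it (tops 58 mm up); 8 mm wire bail in its x-z plane: legs at x +-51 mm, 95 mm high, sloping to a peak at the middle; on the peak a white upright grip 16 (x) x 24 (y) mm, 126 to 181 mm up. Origin under the tray's centre, z up. All rigid, 0.23 to 0.81 kg, not known in advance. The hook goes through the bail along y, either way round.
- eye (a point): The underside of the bail's peak, on the carrier's axis 120 mm above its underside; it sits on hook_seat when the carrier hangs properly. Axes as the carrier's.
- grip (a point): Point inside the carrier's upright grip, 160 mm above its underside, 21 mm below the grip's top. The grip is 16 mm thick along the carrier's x. Axes as the carrier's.
- reagent: Bystander: amber bottle with blue cap, 60 mm wide, 130 mm tall; origin under its centre.
- beaker: Bystander: open glass beaker, 70 mm wide, 85 mm tall; origin under its centre.
- tipbox: Bystander: closed grey box 80 x 110 x 50 mm; origin under its centre.
Not all that is in view belongs to the job. Several things have the shape of the carrier; the one meant has the colours described above.

How it is judged:
By the outcome, as a careful person would: the job done as asked, in the order asked, and still so for the second after the job is handed in, with the robot touching nothing.
It also fails if it takes over 56 s, if anything falls off the work surface, if the arm or the gripper's body presses on something with over 40 N, if the wrist force passes 120 N, or if a joint passes its speed limit or range.

ROBOT

A 6-joint arm with a two-finger parallel gripper is mounted at the origin on the work surface. World frame = base frame: x ahead of the robot, y to its left, z up, the work surface at z = 0. Lengths are in mm, angles in rad, forces in N, time in s.
With the tool pointing down it reaches from about 275 to 1000 mm from the base axis. Payload 8.4 kg.
Tool frame: the origin (TCP) lies midway between the tips of the shut fingers; the grasp point (between the pads) lies 19 mm behind it; z points along the fingers, y is the line along which they close (so a half turn about z gives the same grasp; the last joint's range is limited). The gripper opens to 85 mm and grips with 20 to 120 N. Pads are 22 mm wide; open, the fingers measure 114 mm over their backs; the gripper's body (76 mm by 85 mm) begins 54 mm behind the grasp point. The pads swing forward as they close: fully open they stand 13 mm farther back than shut.
Start: joints at [-0.002, 0.353, 1.633, -0, 1.155, -0.002], TCP at [625.002, -0, 231.281] pointing down, gripper open.
Joint ranges: [-2.63, 2.63], [-0.92, 2.1], [0.06, 2.66], [-1.3, 4.44], [0, 2.69], [-3.02, 3.02]. Speed limits (rad/s): [2.22, 2.22, 2.79, 3.14, 3.14, 3.14].

INTERFACE

Orientations are given as [roll, pitch, yaw] about the fixed x, y, z axes, in that order (R = Rz(yaw) Ry(pitch) Rx(roll)).
In Python, from rig import r gives the robot as it stands.
- The arm moves only by the shell command python3 -m inch 'ROWS' [OPENING] [FORCE]. ROWS is JSON, a list that holds one entry, the list of rows, each a list of 6 numbers: the shift along the tool's x, y, z scaled (see below), then the turn, a rotation vector about the tool's x, y, z scaled (see below). In form: [[[tx, ty, tz, wx, wy, wz], ...]]. A call has 1 to 8 rows; each row is the pose to reach, as a shift and turn from the pose commanded when the call began, along the tool's axes at that moment, turning the shorter way round; what a row does not reach only later rows make up. The controller multiplies each number of a shift by 20 cm and each number of a turn by pi rad. A row lasts 1/12 s, in which the tool goes at most 41.7 mm and 7.16 degrees, less where a joint would pass 70% of its speed; a pose out of reach is approached as far as the arm can. A call with a number of a shift or a turn outside -1 to 1 is refused whole. A call with a gripper value outside its range is refused whole. OPENING is the gripper's target within -1 to 1 (fully open at 1, half-way at 0, shut at -1), set as the call begins (- or left out, the last holds). The fingers move at their own pace and stop on an object; FORCE is the grip in N (left out, the last holds). Time passes only in rows, so rows that repeat a pose let the fingers close. It gives the time, the measured TCP pose, the force, the opening and the grip force at its end, in the units of the state.
- r.sense(): the state, without advancing time (a new reading comes with each control period).
- r.grab_frame(name): name is "scene" or "side" or "wrist"; returns the picture (480x640x3 uint8, red, green, blue); there is no depth.
- r.camera_info(name): a dict with "K" (3x3 intrinsics, pixels), "rvec" (rotation vector, rad) and "tvec" (3), from world to camera coordinates, as OpenCV has them; the wrist camera has in their place "mount" (4x4, takes a point from camera to tool coordinates, whose origin is the TCP and whose axes are the flange's). Camera axes: x right, y down, z forward; pixel columns grow to the right and rows downward; lengths in mm; the calibration is good to about 2 mm. A picture is of the moment at which its call begins: read the wrist's pose just before it. camera_info takes no time and is no camera call.
- r.sign_off(): hands the job in; it is judged then, once.
The state is a dict: "clock": time; "qpos": joint angles; "qvel": joint speeds; "joint_efforts": joint torques, N m; "eef_pos": TCP position; "tcp_rot": TCP orientation; "contact_force": force on the tool from outside, world axes, zero at the start; "wrist_torque": the same for the moment, N m; "opening": opening from 0.0 (shut) to 1.0 (fully open); "grasp_force": force on a finger pad.
Only numpy, scipy, OpenCV 4.12 (cv2) and the standard library are available. Lean on these libraries where they do the work, as an engineer would, in place of code of your own. Each camera call takes 0.05 s, during which the arm holds its last target. There are 200 camera calls.

## Working session

There is one attempt and no reset: what is moved stays moved. The work goes in short steps, Python scripts to look and compute and a shell command to move; the robot and the scene stay as the last step left them, time stands still between calls to the robot, and variables do not carry over. Pictures are saved under pics/ and viewed, at most 10 in all, crops included, and the job is handed in when it is done.

```bash
ls; mkdir -p pics
python3 - <<'E'
from rig import r
import cv2,json
for n in("scene","side"):
    f=r.grab_frame(n); cv2.imwrite(f"pics/{n}0.png",f[:,:,::-1]); print(n,{k:__import__('numpy').round(v,3).tolist() for k,v in r.camera_info(n).items()})
print({k:__import__('numpy').round(v,3).tolist() for k,v in r.camera_info("wrist").items()})
print(r.sense())
E
```

```text
pics
scene {'K': [[451.374, 0.0, 319.406], [0.0, 451.374, 247.67], [0.0, 0.0, 1.0]], 'rvec': [1.031, 2.623, -0.833], 'tvec': [400.925, -173.104, 1506.332]}
side {'K': [[553.034, 0.0, 320.985], [0.0, 553.034, 237.692], [0.0, 0.0, 1.0]], 'rvec': [2.273, -0.095, 0.013], 'tvec': [-533.038, 163.488, 1456.651]}
{'K': [[339.106, 0.0, 314.806], [0.0, 339.106, 242.282], [0.0, 0.0, 1.0]], 'mount': [[-0.0, -0.958, -0.287, 72.114], [1.0, -0.0, -0.001, 0.512], [0.0, -0.287, 0.958, -142.895], [0.0, 0.0, 0.0, 1.0]]}
{'clock': 0.1, 'qpos': array([-2.39599390e-03,  3.53604840e-01,  1.63407337e+00, -1.19552340e-05,
        1.15521208e+00, -2.36786646e-03]), 'qvel': array([ 0.00141677, -0.00032106, -0.00081703, -0.00042568, -0.00070579,
       -0.00055572]), 'joint_efforts': array([ 4.27485766e-04, -6.06356549e+01, -3.42817569e+01, -7.40920814e-05,
        3.91241178e-03, -4.99377973e-05]), 'eef_pos': array([ 6.24558649e+02, -1.85603626e-04,  2.30614731e+02]), 'tcp_rot': array([-3.14029500e+00,  7.85869746e-06,  1.57077304e+00]), 'contact_force': array([ 0.03706934,  0.2831657 , -0.87221415]), 'wrist_torque': array([-0.05110994,  0.0156849 , -0.00528693]), 'grasp_force': 0.0, 'opening': 1.0013261899787826}
```

View pics/scene0.png

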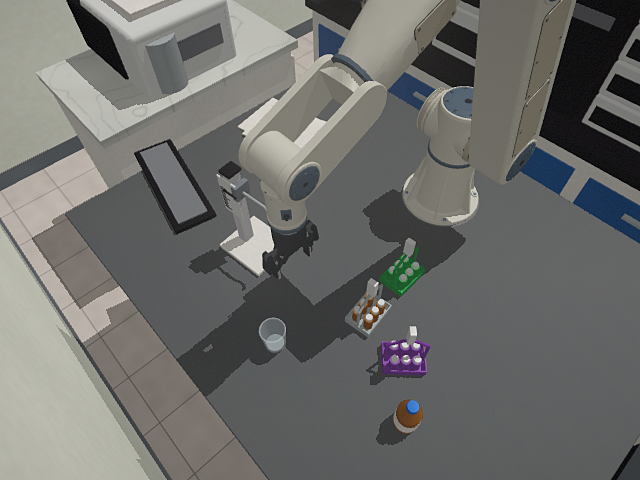

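View pics/side0.png

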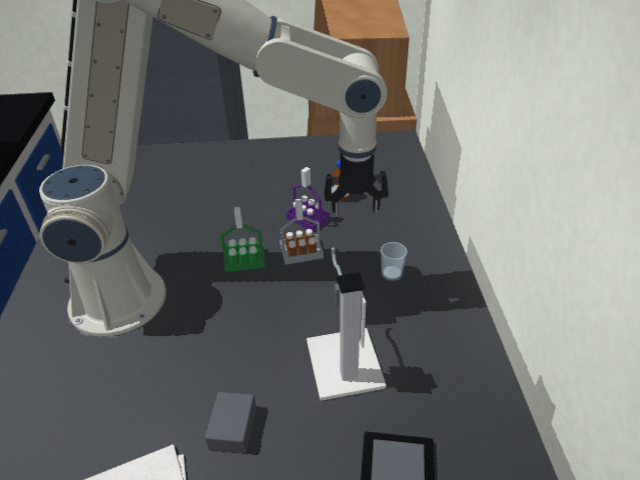

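The candidates shaped like the carrier are:
- **Steel tray with amber vials:** scene (368,307), side (301,243).
- **Green:** scene (403,270), side (243,250).
- **Purple:** scene (405,357), side (308,210).

I choose the steel one. The reagent bottle is at scene (408,415), the beaker at (272,335), and the scale column at about (230,180). Next I check the choice in one close crop.

Run:
```python
import cv2,numpy as np
a=cv2.imread('pics/scene0.png');b=cv2.imread('pics/side0.png')
# tiles 400x300: crop 80x60 x5 / 133x100 x3
def c(i,x,y,w,h): return cv2.resize(i[y:y+h,x:x+w],(400,300),interpolation=cv2.INTER_CUBIC)
m=np.vstack([np.hstack([c(a,330,270,80,60),c(b,262,195,80,60)]),np.hstack([c(a,200,150,120,90),c(b,300,240,120,90)])])
cv2.imwrite('pics/crop1.png',m)
```

```text
(no output)
```

View pics/crop1.png

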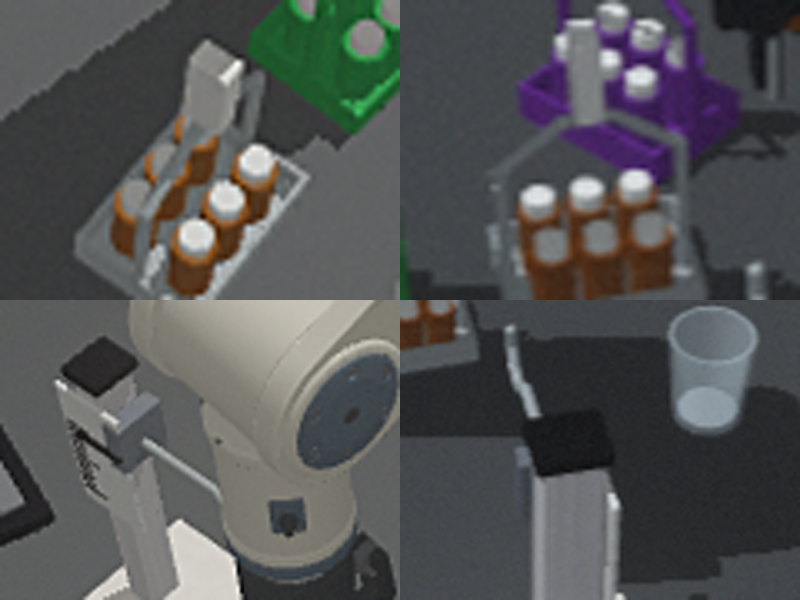

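The crop confirms it: steel tray, amber vials with white caps, white grip. In the scene view the grip top is at about (373,282). In the side view it is at about (299,201), with the bail shoulders at (280,231) and (319,223). The scale's black cap is at scene (229,170) and side (350,283), and the hook tip at side (334,249).

```bash
cat > h.py <<'E'
import numpy as np,cv2
from rig import r
from scipy.spatial.transform import Rotation as R
def ray(n,px,pose=None):
    i=r.camera_info(n); K=np.array(i["K"],float)
    d=np.linalg.inv(K)@[px[0],px[1],1.]
    if n=="wrist":
        p,rpy=pose; Rt=R.from_euler('xyz',rpy).as_matrix(); M=np.array(i["mount"])
        return Rt@M[:3,3]+p, Rt@M[:3,:3]@d
    Rm=cv2.Rodrigues(np.array(i["rvec"],float))[0]
    return -Rm.T@np.array(i["tvec"],float), Rm.T@d
def plane(n,px,z,pose=None):
    o,d=ray(n,px,pose); return o+d*(z-o[2])/d[2]
def tri(*rays):
    A=0;b=0
    for o,d in rays:
        d=d/np.linalg.norm(d);P=np.eye(3)-np.outer(d,d);A=A+P;b=b+P@o
    x=np.linalg.solve(A,b); return x,max(np.linalg.norm(np.cross(x-o,d/np.linalg.norm(d))) for o,d in rays)
def proj(n,P,pose=None):
    i=r.camera_info(n);K=np.array(i["K"],float)
    if n=="wrist":
        p,rpy=pose; Rt=R.from_euler('xyz',rpy).as_matrix(); M=np.array(i["mount"])
        c=M[:3,:3].T@(Rt.T@(np.array(P)-p)-M[:3,3])
    else:
        c=cv2.Rodrigues(np.array(i["rvec"],float))[0]@P+np.array(i["tvec"],float)
    c=K@c; return c[:2]/c[2]
np.set_printoptions(precision=1,suppress=True)
E
python3 - <<'E'
from h import *
print('griptop',tri(ray('scene',(373.4,282.4)),ray('side',(299.2,200.6))))
print('gripbot',tri(ray('scene',(371,295)),ray('side',(299.4,218.6))))
a,b=plane('side',(280.4,231),95),plane('side',(319,223),95);print('bail',a,b,(a+b)/2,np.degrees(np.arctan2(*(b-a)[[1,0]])),np.linalg.norm(b-a))
a,b=plane('scene',(391.6,305),24),plane('scene',(345.4,319.6),24);print('tray diag',a,b,(a+b)/2,np.linalg.norm(b-a))
B=[plane('side',p,15) for p in((307,338),(370,328),(385,388),(320,398))];print('base',np.array(B))
C=[plane('side',p,312) for p in((336.6,278.4),(360,273.6),(363.6,288.6),(339,292.5))];print('cap',np.array(C),np.mean(C,0))
print('cap scene',plane('scene',(229.4,170.4),312), tri(ray('scene',(229.4,170.4)),ray('side',(350,283))))
print('tip',plane('side',(333.6,249),256))
for n,p,z in(('beaker',(392,255),85),('reag',(340,165),130),('purplegrip',(306,171),181),('greengrip',(238,211),181)): print(n,plane('side',p,z))
for n,p,z in(('beaker',(272,326),85),('reag',(412,408),130),('purplegrip',(412,328),181),('greengrip',(411,241),181)): print(n,plane('scene',p,z))
E
```

```text
griptop (array([491.2, 143.3, 181.3]), np.float64(0.22307269494945656))
gripbot (array([490.7, 143.5, 119.3]), np.float64(2.2330440995769387))
bail [434.8 126.6  95. ] [542.2 150.7  95. ] [488.5 138.6  95. ] 12.689171896409228 110.03707849595241
tray diag [431.  172.5  24. ] [555.5 116.9  24. ] [493.2 144.7  24. ] 136.35199733797884
base [[ 487.7 -185.6   15. ]
 [ 642.2 -168.6   15. ]
 [ 651.  -340.8   15. ]
 [ 506.9 -353.5   15. ]]
cap [[ 550.1 -290.3  312. ]
 [ 596.2 -281.5  312. ]
 [ 597.8 -322.1  312. ]
 [ 551.1 -327.8  312. ]] [ 573.8 -305.5  312. ]
cap scene [ 582.3 -291.9  312. ] (array([ 576.9, -298.6,  304.5]), np.float64(1.9668086872412909))
tip [ 557.4 -142.5  256. ]
beaker [722.8  11.6  85. ]
reag [623.7 382.7 130. ]
purplegrip [516.5 283.4 181. ]
greengrip [330.2 114.8 181. ]
beaker [727.   21.5  85. ]
reag [636.  402.1 130. ]
purplegrip [514.9 287.7 181. ]
greengrip [328.8 124.  181. ]
```

```bash
python3 -m inch '[[[0.2,-0.18,-0.1,0,0,-0.03],[0.4,-0.36,-0.1,0,0,-0.06],[0.6,-0.54,-0.1,0,0,-0.07],[0.715,-0.67,-0.1,0,0,-0.07],[0.715,-0.67,-0.1,0,0,-0.07],[0.715,-0.67,-0.1,0,0,-0.07]]]' 1 40
python3 - <<'E'
from h import *
s=r.sense();print(s['eef_pos'],s['tcp_rot'],s['clock'],s['contact_force'])
np.save('pose1.npy',np.r_[s['eef_pos'],s['tcp_rot']])
w=r.grab_frame('wrist');sc=r.grab_frame('scene');sd=r.grab_frame('side')
for n,i in(('w1',w),('sc1',sc),('sd1',sd)): cv2.imwrite(f'pics/{n}.png',i[:,:,::-1])
a,b=sc[:,:,::-1],sd[:,:,::-1]
m=np.hstack([cv2.resize(w[:,:,::-1],(400,300)),cv2.resize(b[230:320,300:420],(400,300),interpolation=cv2.INTER_CUBIC)])
m2=cv2.resize(a[130:290,180:400],(800,600),interpolation=cv2.INTER_CUBIC)[:300]
m3=cv2.resize(a[155:230,210:310],(400,300),interpolation=cv2.INTER_CUBIC)
m4=cv2.resize(a[215:290,210:310],(400,300),interpolation=cv2.INTER_CUBIC)
cv2.imwrite('pics/m1.png',np.vstack([m,np.hstack([m3,m4])]))
E
```

```text
clock: 0.6
eef_pos: [486.8, 145.9, 251.0]
tcp_rot: [-3.139, -0.002, 1.793]
contact_force: [0.9, 0.3, 0.7]
opening: 1.002
grasp_force: 0.0
[486.8 145.9 251. ] [-3.1 -0.   1.8] 0.6 [0.9 0.3 0.7]
```

View pics/m1.png

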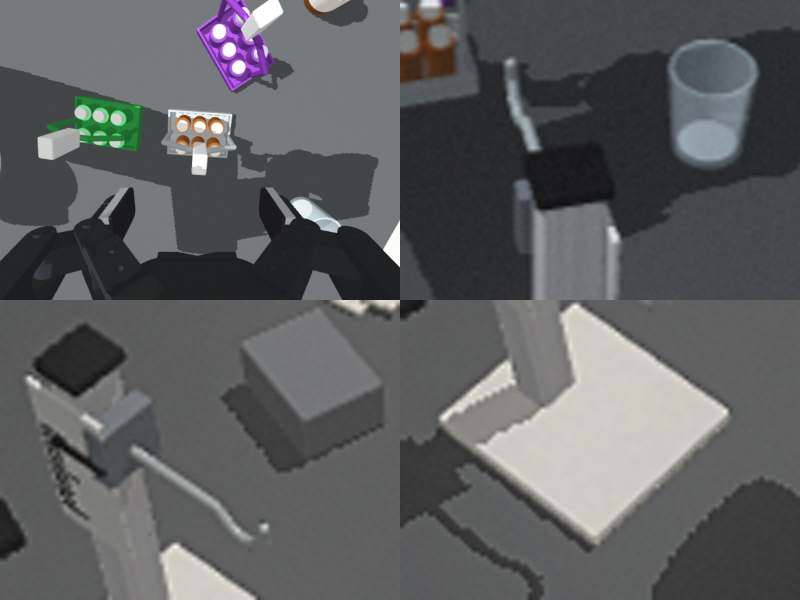

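The hook is now clear of the arm: dip at scene (272,215), upturned tip at scene (276,211) and side (333,249). The wrist view shows the grip near (319,268). Next I measure these numerically.

Run:
```python
from h import *
P=np.load('pose1.npy');pose=(P[:3],P[3:])
w=cv2.imread('pics/w1.png')
g=cv2.cvtColor(w,cv2.COLOR_BGR2HSV)
roi=np.zeros(g.shape[:2],np.uint8);roi[225:300,290:350]=1
for v in(200,235):
    m=((g[:,:,2]>v)&(g[:,:,1]<40)).astype(np.uint8)*roi
    n,l,st,c=cv2.connectedComponentsWithStats(m);print([(st[i].tolist(),c[i]) for i in range(1,n) if st[i][4]>15])
print('expect top',proj('wrist',(491.2,143.3,181),pose))
for y in range(262,286,3):print(y,w[y,300:342:2,1].tolist())
tip=tri(ray('scene',(276,211.3)),ray('side',(333.3,248.6)));print('tip',tip)
print('dip at z230',plane('scene',(271.75,215),230), 'block exit z248',plane('scene',(243.75,192.5),244))
B=[plane('scene',(210+x/4,215+(y-300)/4),15) for x,y in((40,420),(195,545),(328,412),(172,305))];print(np.array(B))
C=[plane('scene',(210+x/4,155+(y-300)/4),312) for x,y in((35,362),(85,322),(125,352),(78,393))];print(np.array(C),np.mean(C,0))
C=[plane('side',(300+x/3.333,230+y/3.333),312) for x,y in((124,158),(203,147),(213,190),(133,205))];print(np.array(C),np.mean(C,0))
```

```text
[([307, 232, 25, 47, 962], array([318.5, 256.7])), ([290, 241, 6, 6, 24], array([292. , 243.5])), ([338, 245, 12, 5, 47], array([343.8, 247. ]))]
[([307, 246, 24, 25, 471], array([319.1, 256.7]))]
expect top [320.4 259.3]
262 [68, 70, 67, 76, 254, 255, 255, 255, 255, 255, 255, 255, 255, 255, 254, 232, 72, 64, 69, 68, 68]
265 [71, 70, 68, 86, 253, 255, 255, 238, 209, 253, 254, 254, 255, 255, 254, 208, 69, 69, 70, 69, 68]
268 [69, 71, 69, 113, 209, 210, 210, 211, 211, 208, 208, 213, 250, 250, 253, 178, 68, 69, 66, 70, 69]
271 [69, 69, 73, 133, 203, 210, 213, 212, 212, 211, 210, 208, 209, 211, 206, 131, 70, 70, 70, 70, 70]
274 [68, 69, 69, 133, 206, 212, 211, 212, 211, 210, 209, 210, 211, 211, 204, 115, 69, 66, 68, 71, 69]
277 [68, 67, 68, 100, 206, 212, 209, 209, 210, 209, 214, 210, 211, 210, 203, 93, 70, 71, 69, 71, 69]
280 [70, 67, 69, 69, 66, 69, 70, 65, 74, 81, 92, 109, 129, 139, 104, 67, 68, 70, 66, 68, 69]
283 [70, 66, 69, 68, 71, 67, 68, 66, 69, 69, 67, 71, 68, 68, 70, 69, 70, 71, 72, 68, 66]
tip (array([ 556.8, -143. ,  257.7]), np.float64(0.09097046501777922))
dip at z230 [ 560.3 -160.5  230. ] block exit z248 [ 572.1 -262.   244. ]
[[ 657.4 -328.8   15. ]
 [ 639.8 -158.5   15. ]
 [ 491.  -182.5   15. ]
 [ 513.7 -348.8   15. ]]
[[ 602.4 -310.5  312. ]
 [ 557.6 -317.7  312. ]
 [ 555.1 -277.7  312. ]
 [ 598.4 -269.3  312. ]] [ 578.4 -293.8  312. ]
[[ 551.5 -287.8  312. ]
 [ 597.8 -283.1  312. ]
 [ 598.9 -318.   312. ]
 [ 553.  -325.4  312. ]] [ 575.3 -303.6  312. ]
```

```bash
python3 -m inch '[[[0,0,0.1,0,0,0],[0,0,0.2,0,0,0],[0,0,0.3,0,0,0],[0,0,0.35,0,0,0],[0,0,0.35,0,0,0],[0,0,0.35,0,0,0]]]'
python3 - <<'E'
from h import *
s=r.sense();pose=(s['eef_pos'],s['tcp_rot'])
w=r.grab_frame('wrist');cv2.imwrite('pics/w2.png',w[:,:,::-1])
print(s['eef_pos'],s['tcp_rot'])
h=cv2.cvtColor(w,cv2.COLOR_RGB2HSV);m=((h[:,:,2]>180)&(h[:,:,1]<25)).astype(np.uint8);
n,l,st,c=cv2.connectedComponentsWithStats(m);print([(st[i].tolist(),c[i]) for i in range(1,n) if st[i][4]>150])
e=proj('wrist',(490.8,142.4,181),pose);print(e)
x,y=e.astype(int);cv2.imwrite('pics/w2c.png',cv2.resize(w[max(0,y-110):y+70,x-120:x+120,::-1],(720,540)))
E
```

```text
clock: 1.25
eef_pos: [491.4, 142.4, 181.1]
tcp_rot: [-3.141, 0.0, 1.79]
contact_force: [0.2, -0.0, -0.0]
opening: 0.999
grasp_force: 0.0
[491.4 142.4 181.1] [-3.1  0.   1.8]
[([341, 0, 27, 33, 679], array([353.7,  15.7])), ([406, 0, 33, 37, 743], array([419.2,  16.3])), ([361, 40, 27, 29, 630], array([374.1,  54.3])), ([425, 48, 15, 26, 261], array([432.2,  61.4])), ([380, 77, 27, 28, 583], array([393.4,  90.4])), ([63, 174, 23, 23, 420], array([ 74.2, 185.2])), ([257, 177, 123, 32, 1025], array([333.5, 187.7])), ([99, 179, 24, 24, 422], array([110.8, 190.9])), ([136, 185, 23, 23, 412], array([146.9, 196.5])), ([269, 198, 23, 24, 393], array([279.9, 209.8])), ([305, 201, 21, 23, 392], array([314.8, 212. ])), ([339, 203, 22, 23, 391], array([349.4, 214.3])), ([65, 220, 23, 14, 221], array([ 75.7, 227.9])), ([136, 243, 21, 10, 153], array([146.6, 247.4])), ([295, 245, 35, 83, 1981], array([312.2, 295.1])), ([496, 347, 44, 23, 488], array([516.9, 357. ]))]
[312.9 302.2]
```

View pics/w2c.png

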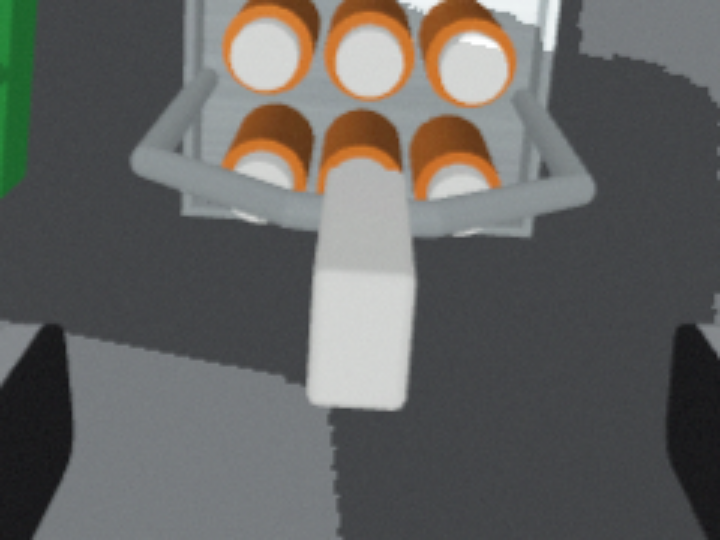

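The grip's top face is centred at about (312,305), as predicted. The carrier is turned about 3.5° from the tool, so I correct that on the way down.

```bash
python3 -m inch '[[[-0.005,0,0.05,0,0,0.019],[-0.005,0,0.1,0,0,0.019],[-0.005,0,0.15,0,0,0.019],[-0.005,0,0.2,0,0,0.019],[-0.005,0,0.2,0,0,0.019],[-0.005,0,0.2,0,0,0.019]]]'
python3 -m inch '[[[0,0,0,0,0,0],[0,0,0,0,0,0],[0,0,0,0,0,0],[0,0,0,0,0,0],[0,0,0,0,0,0],[0,0,0,0,0,0],[0,0,0,0,0,0],[0,0,0,0,0,0]]]' -1 60
python3 -m inch '[[[0,0,0,0,0,0],[0,0,0,0,0,0],[0,0,0,0,0,0],[0,0,0,0,0,0]]]'
```

```text
clock: 1.8
eef_pos: [490.8, 141.9, 140.7]
tcp_rot: [-3.14, 0.0, 1.732]
contact_force: [-0.0, 0.6, 0.5]
opening: 1.002
grasp_force: 0.0
clock: 2.47
eef_pos: [491.1, 142.0, 141.4]
tcp_rot: [-3.141, 0.0, 1.731]
contact_force: [-2.7, -0.0, 2.5]
opening: 0.181
grasp_force: 59.5
clock: 2.8
eef_pos: [491.1, 142.0, 141.4]
tcp_rot: [-3.141, 0.0, 1.731]
contact_force: [-2.5, -1.3, 5.4]
opening: 0.181
grasp_force: 59.7
```

```bash
python3 -m inch '[[[0,0,-0.05,0,0,0],[0,0,-0.15,0,0,0],[0,0,-0.3,0,0,0],[0,0,-0.45,0,0,0],[0,0,-0.6,0,0,0],[0,0,-0.7,0,0,0],[0,0,-0.77,0,0,0],[0,0,-0.77,0,0,0]]]'
python3 -m inch '[[[0,0,0,0,0,0],[0,0,0,0,0,0],[0,0,0,0,0,0]]]'
python3 - <<'E'
from h import *
F=[]
for n in('wrist','scene','side','wrist','scene','side'):
    s=r.sense();F.append(s['contact_force']);i=r.grab_frame(n);cv2.imwrite(f'pics/{n}3.png',i[:,:,::-1])
print(np.array(F),np.mean(F,0),s['eef_pos'],s['wrist_torque'])
a=cv2.imread('pics/scene3.png');b=cv2.imread('pics/side3.png');w=cv2.imread('pics/wrist3.png')
c=lambda i,x,y,w,h:cv2.resize(i[y:y+h,x:x+w],(400,300),interpolation=cv2.INTER_CUBIC)
cv2.imwrite('pics/m3.png',np.vstack([np.hstack([c(a,220,160,80,60),c(b,310,235,64,48)]),np.hstack([c(a,300,170,160,120),c(w,160,120,400,300)])]))
E
```

```text
clock: 3.47
eef_pos: [492.7, 142.4, 298.7]
tcp_rot: [3.136, -0.001, 1.731]
contact_force: [0.9, 0.8, -2.7]
opening: 0.182
grasp_force: 58.9
clock: 3.72
eef_pos: [490.4, 141.8, 293.8]
tcp_rot: [-3.139, 0.0, 1.731]
contact_force: [-0.6, 0.5, -3.6]
opening: 0.183
grasp_force: 58.9
[[-0.6  0.5 -3.6]
 [-0.1 -0.6 -3.3]
 [ 0.5  0.1 -4.1]
 [-0.2  0.7 -3.4]
 [-0.3 -0.5 -3.6]
 [ 0.9 -0.2 -4.1]] [ 0.   0.  -3.7] [491.  142.  294.7] [ 0. -0. -0.]
```

View pics/m3.png

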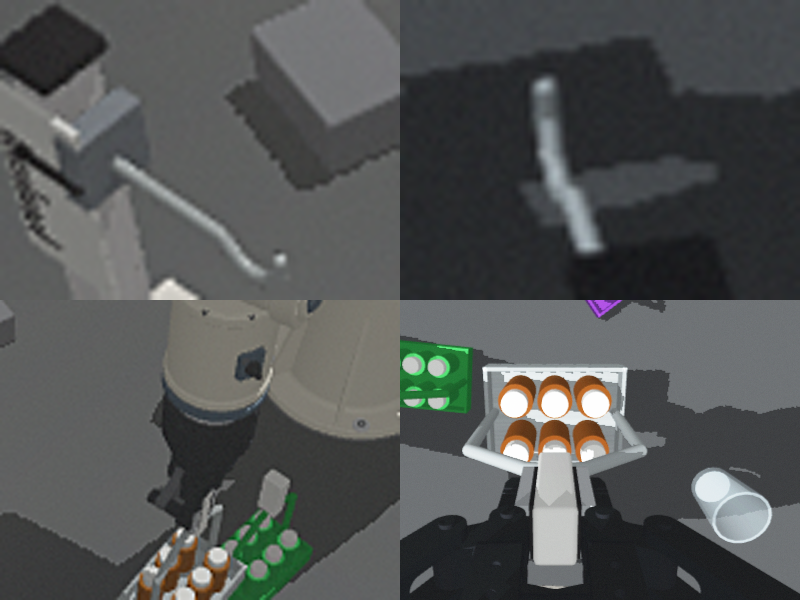

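Holding 3.7 N and the carrier hangs straight. The hook tip triangulates to (557,-143,258), with the arm at about 7° yaw, so the seat is near (559.5,-165,233). I go first to a staging point about 90 mm outward from the seat, at threading height.

```bash
python3 -m inch '[[[-0.06,0,0,0,0,0.004],[-0.18,0.02,0,0,0,0.008],[-0.34,0.04,0,0,0,0.012],[-0.5,0.06,0,0,0,0.012],[-0.66,0.08,0,0,0,0.012],[-0.82,0.1,0,0,0,0.012],[-0.95,0.11,0,0,0,0.012],[-1,0.11,0,0,0,0.012]]]'
python3 -m inch '[[[-0.05,0,0,0,0,0],[-0.08,0,0,0,0,0],[-0.08,0,0,0,0,0],[-0.08,0,0,0,0,0],[-0.08,0,0,0,0,0]]]'
python3 - <<'E'
from h import *
s=r.sense();print(s['eef_pos'],s['tcp_rot'],s['clock'])
pose=(s['eef_pos'],s['tcp_rot']);np.save('pose4.npy',np.r_[pose[0],pose[1]])
for n in('wrist','scene','side'):
    i=r.grab_frame(n);cv2.imwrite(f'pics/{n}4.png',i[:,:,::-1])
for n in('scene','side'):print(n,[proj(n,p) for p in((559.5,-165,233),(556.8,-143,258))])
a=cv2.imread('pics/scene4.png');b=cv2.imread('pics/side4.png');w=cv2.imread('pics/wrist4.png')
c=lambda i,x,y,w,h:cv2.resize(i[y:y+h,x:x+w],(400,300),interpolation=cv2.INTER_CUBIC)
cv2.imwrite('pics/m4.png',np.vstack([np.hstack([c(a,220,150,160,120),c(b,270,170,120,90)]),np.hstack([c(a,220,160,80,60),c(w,160,180,400,300)])]))
E
```

```text
clock: 4.68
eef_pos: [545.5, -55.7, 295.2]
tcp_rot: [3.141, 0.002, 1.691]
contact_force: [0.4, -1.0, -4.2]
opening: 0.176
grasp_force: 58.9
clock: 5.1
eef_pos: [546.6, -66.9, 295.3]
tcp_rot: [-3.141, -0.0, 1.694]
contact_force: [-0.4, -0.2, -4.9]
opening: 0.18
grasp_force: 58.9
[546.6 -66.9 295.3] [-3.1 -0.   1.7] 5.1
scene [array([270.8, 213.1]), array([276. , 211.2])]
side [array([335.6, 263.7]), array([333.3, 248.5])]
```

View pics/m4.png

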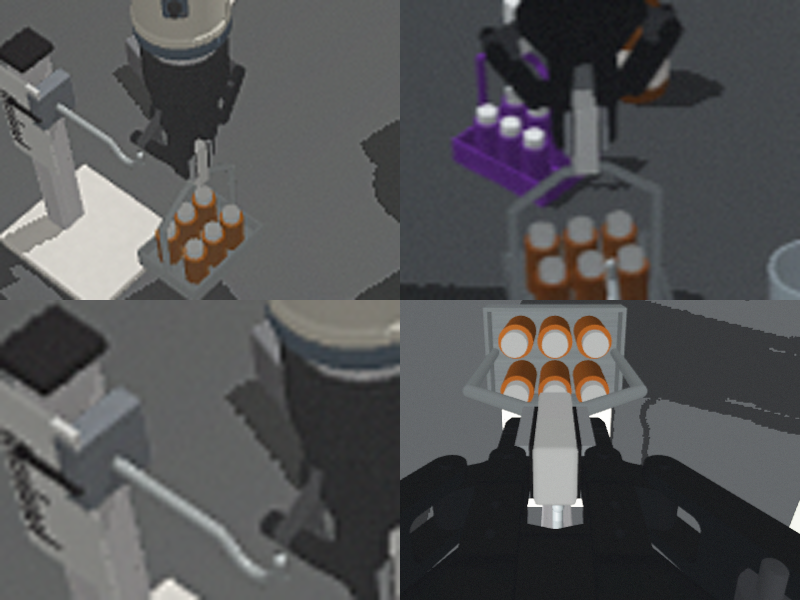

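The wrist view shows the hook tip at about (315,395), exactly in the tool's mid-plane, so the hook lines up with the bail. I thread it in along tool -x.

```bash
python3 -m inch '[[[-0.04,0,0,0,0,0],[-0.1,0,0,0,0,0],[-0.16,0,0,0,0,0],[-0.22,0,0,0,0,0],[-0.28,0,0,0,0,0],[-0.3,0,0,0,0,0],[-0.3,0,0,0,0,0]]]'
python3 -m inch '[[[-0.02,0,0,0,0,0],[-0.05,0,0,0,0,0],[-0.09,0,0,0,0,0],[-0.13,0,0,0,0,0],[-0.17,0,0,0,0,0],[-0.195,0.003,0,0,0,0],[-0.195,0.003,0,0,0,0],[-0.195,0.003,0,0,0,0]]]'
python3 - <<'E'
from h import *
F=[]
for n in('wrist','scene','side','wrist','scene','side'):
    s=r.sense();F.append(s['contact_force']);i=r.grab_frame(n);cv2.imwrite(f'pics/{n}5.png',i[:,:,::-1])
print(np.mean(F,0),s['eef_pos'],s['tcp_rot'],s['clock'])
a=cv2.imread('pics/scene5.png');b=cv2.imread('pics/side5.png');w=cv2.imread('pics/wrist5.png')
c=lambda i,x,y,w,h:cv2.resize(i[y:y+h,x:x+w],(400,300),interpolation=cv2.INTER_CUBIC)
cv2.imwrite('pics/m5.png',np.vstack([np.hstack([c(a,210,150,120,90),c(b,290,200,100,75)]),np.hstack([c(a,240,180,60,45),c(w,160,180,400,300)])]))
E
```

```text
clock: 5.83
eef_pos: [554.2, -129.0, 295.2]
tcp_rot: [-3.141, 0.0, 1.691]
contact_force: [-0.1, -1.1, -4.2]
opening: 0.183
grasp_force: 58.9
clock: 6.5
eef_pos: [559.5, -166.3, 295.2]
tcp_rot: [-3.141, -0.0, 1.693]
contact_force: [0.3, -0.1, -4.5]
opening: 0.181
grasp_force: 58.9
[-0.   0.  -3.9] [ 559.5 -165.7  295.3] [ 3.1 -0.   1.7] 6.75
```

View pics/m5.png

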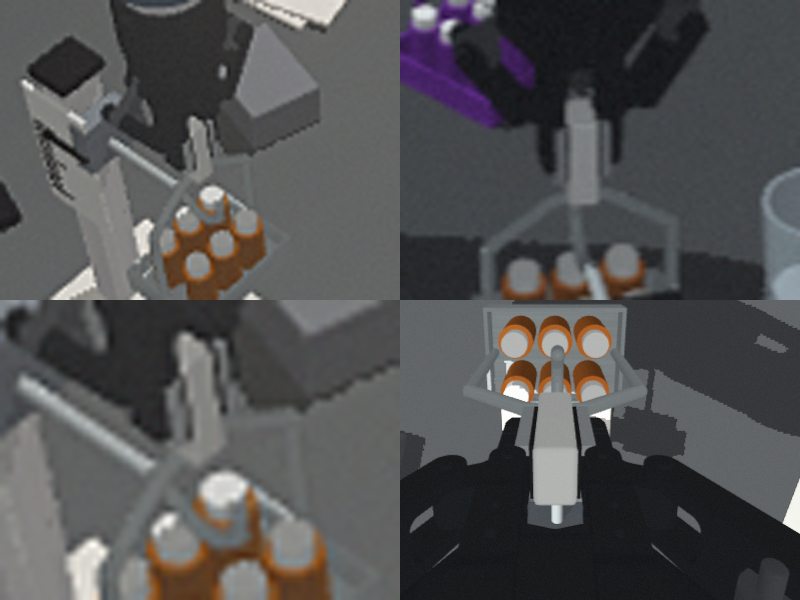

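The hook is threaded: its tip shows beyond the bail at wrist px (317,232). I check the tip position, then descend.

```bash
python3 - <<'E'
from h import *
s=r.sense();print(plane('wrist',(317,230),258,(s['eef_pos'],s['tcp_rot'])))
E
python3 -m inch '[[[0,0,0.01,0,0,0],[0,0,0.03,0,0,0],[0,0,0.055,0,0,0],[0,0,0.08,0,0,0],[0,0,0.105,0,0,0],[0,0,0.13,0,0,0],[0,0,0.145,0,0,0],[0,0,0.15,0,0,0]]]'
python3 -m inch '[[[0,0,0.006,0,0,0],[0,0,0.012,0,0,0],[0,0,0.018,0,0,0],[0,0,0.024,0,0,0],[0,0,0.03,0,0,0],[0,0,0.036,0,0,0],[0,0,0.042,0,0,0],[0,0,0.048,0,0,0]]]'
python3 - <<'E'
from h import *
F=[]
for n in('wrist','scene','side','wrist'):
    s=r.sense();F.append(s['contact_force']);i=r.grab_frame(n);cv2.imwrite(f'pics/{n}6.png',i[:,:,::-1])
print(np.mean(F,0),s['eef_pos'],s['tcp_rot'],s['clock'])
E
```

```text
[ 557.9 -140.5  258. ]
clock: 7.47
eef_pos: [559.1, -165.9, 264.4]
tcp_rot: [-3.14, -0.0, 1.693]
contact_force: [-0.1, -0.3, -4.1]
opening: 0.182
grasp_force: 58.9
clock: 8.13
eef_pos: [559.5, -165.9, 255.6]
tcp_rot: [3.141, 0.0, 1.693]
contact_force: [-0.3, 0.2, -3.6]
opening: 0.176
grasp_force: 58.9
[-0.5  0.5 -3.8] [ 559.5 -166.   255.6] [-3.1 -0.   1.7] 8.2833
```

```bash
python3 -m inch '[[[0.007,0,0.006,0,0,0],[0.007,0,0.012,0,0,0],[0.007,0,0.018,0,0,0],[0.007,0,0.024,0,0,0],[0.007,0,0.03,0,0,0],[0.007,0,0.036,0,0,0],[0.007,0,0.042,0,0,0],[0.007,0,0.048,0,0,0]]]'
cat > f.py <<'E'
from h import *
import sys
F=[]
for k in range(int(sys.argv[1])):
    n='scene' if k else 'wrist'
    s=r.sense();F.append(np.r_[s['contact_force'],s['wrist_torque']]);i=r.grab_frame(n);cv2.imwrite(f'pics/{n}_{sys.argv[2]}.png',i[:,:,::-1])
print(np.mean(F,0),np.std(F,0)[2],s['eef_pos'],s['clock'])
E
python3 f.py 4 7
```

```text
clock: 9.0
eef_pos: [559.4, -164.5, 246.0]
tcp_rot: [3.141, -0.0, 1.693]
contact_force: [1.7, 1.9, -2.5]
opening: 0.182
grasp_force: 59.1
[ 0.5  1.3 -2.7  0.1 -0.1 -0. ] 0.18322031141148593 [ 559.3 -164.6  246. ] 9.15
```

Part of the load is transferred, with a small +y side force, meaning the bail sits on the column-side slope. I shift outward 3 mm while lowering slowly.

```bash
python3 -m inch '[[[0.003,0,0.004,0,0,0],[0.006,0,0.008,0,0,0],[0.009,0,0.012,0,0,0],[0.012,0,0.016,0,0,0],[0.015,0,0.02,0,0,0],[0.015,0,0.025,0,0,0],[0.015,0,0.03,0,0,0],[0.015,0,0.035,0,0,0]]]'
python3 f.py 4 8
```

```text
clock: 9.87
eef_pos: [559.2, -162.4, 239.2]
tcp_rot: [3.141, 0.002, 1.693]
contact_force: [0.6, -5.6, -1.7]
opening: 0.176
grasp_force: 59.2
[ 0.5 -5.1 -2.1 -0.9 -0.1 -0. ] 0.38897098739830027 [ 559.1 -162.4  239.2] 10.0167
```

```bash
python3 -m inch '[[[-0.004,0,0,0,0,0],[-0.008,0,0,0,0,0],[-0.011,0,0,0,0,0],[-0.011,0,0,0,0,0],[-0.011,0,0,0,0,0]]]'
python3 f.py 5 9
python3 - <<'E'
import cv2,numpy as np
a=cv2.imread('pics/scene_9.png');w=cv2.imread('pics/wrist_9.png')
cv2.imwrite('pics/m9.png',np.hstack([cv2.resize(a[165:240,220:290],(400,429),interpolation=cv2.INTER_CUBIC),cv2.resize(w[180:395,215:415],(400,430),interpolation=cv2.INTER_CUBIC)[:429]]))
E
```

```text
clock: 10.48
eef_pos: [559.2, -163.5, 239.0]
tcp_rot: [-3.141, -0.0, 1.693]
contact_force: [-0.7, 0.0, -1.5]
opening: 0.182
grasp_force: 59.2
[-0.   0.3 -1.9  0.1 -0.1 -0. ] 0.4225324814319022 [ 559.2 -163.6  239. ] 10.6833
```

View pics/m9.png

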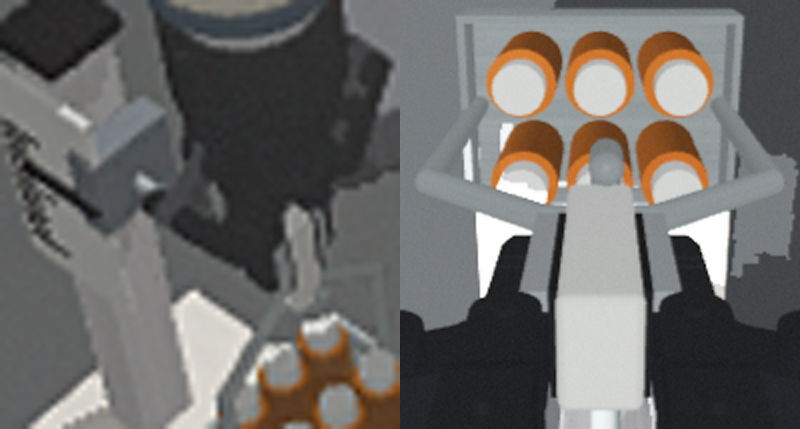

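The side force is gone and the hook block has moved down, with 1.9 N still on the arm. I keep letting it down slowly.

```bash
python3 -m inch '[[[0,0,0.005,0,0,0],[0,0,0.01,0,0,0],[0,0,0.015,0,0,0],[0,0,0.02,0,0,0],[0,0,0.025,0,0,0],[0,0,0.03,0,0,0],[0,0,0.035,0,0,0],[0,0,0.04,0,0,0]]]'
python3 f.py 6 10
```

```text
clock: 11.4
eef_pos: [559.3, -163.7, 231.0]
tcp_rot: [3.142, -0.0, 1.693]
contact_force: [-0.7, 2.0, -0.7]
opening: 0.182
grasp_force: 59.4
[-0.2  1.1 -1.2  0.2 -0.  -0. ] 0.44354753428780724 [ 559.2 -163.8  231.1] 11.65
```

```bash
python3 -m inch '[[[0.003,0,0.004,0,0,0],[0.003,0,0.008,0,0,0],[0.003,0,0.012,0,0,0],[0.003,0,0.016,0,0,0],[0.003,0,0.02,0,0,0],[0.003,0,0.024,0,0,0],[0.003,0,0.027,0,0,0],[0.003,0,0.03,0,0,0]]]'
python3 f.py 12 11
```

```text
clock: 12.37
eef_pos: [559.2, -163.4, 225.1]
tcp_rot: [3.141, 0.0, 1.693]
contact_force: [0.1, -3.0, -0.2]
opening: 0.18
grasp_force: 59.5
[ 0.3 -3.  -0.1 -0.6 -0.1 -0. ] 0.542143084991237 [ 559.2 -163.3  225.1] 12.9167
```

```bash
python3 -m inch '[[[-0.001,0,0,0,0,0],[-0.002,0,0,0,0,0],[-0.002,0,0,0,0,0],[-0.002,0,0,0,0,0]]]'
python3 f.py 12 12
```

```text
clock: 13.3
eef_pos: [559.2, -163.4, 225.1]
tcp_rot: [3.142, -0.0, 1.693]
contact_force: [0.4, -1.8, -0.2]
opening: 0.179
grasp_force: 59.5
[ 0.7 -0.8 -0.  -0.2 -0.1 -0. ] 0.36208483058585644 [ 559.2 -163.5  225. ] 13.85
```

The balance carries the full weight: the wrist reads about 0 N vertically, drawn about 30 mm, which matches 3.7 N × 8.3. I ease the grip to 20 N, then open gently.

```bash
python3 -m inch '[[[-0.0005,0,0,0,0,0],[-0.0005,0,0,0,0,0],[-0.0005,0,0,0,0,0],[-0.0005,0,0,0,0,0],[-0.0005,0,0,0,0,0],[-0.0005,0,0,0,0,0]]]' - 20
python3 f.py 10 13
```

```text
clock: 14.4
eef_pos: [559.2, -163.6, 225.1]
tcp_rot: [-3.142, -0.0, 1.693]
contact_force: [1.1, 1.2, -0.1]
opening: 0.179
grasp_force: 59.5
[ 0.8  0.9 -0.   0.2 -0.1  0. ] 0.4439299867820983 [ 559.2 -163.6  225. ] 14.85
```

```bash
python3 -m inch '[[[0,0,0,0,0,0],[0,0,0,0,0,0],[0,0,0,0,0,0],[0,0,0,0,0,0]]]' -1 20
python3 -m inch '[[[0,0,0,0,0,0],[0,0,0,0,0,0],[0,0,0,0,0,0],[0,0,0,0,0,0]]]' -0.6 20
python3 -m inch '[[[0,0,0,0,0,0],[0,0,0,0,0,0],[0,0,0,0,0,0],[0,0,0,0,0,0]]]' -0.5
python3 -m inch '[[[0,0,0,0,0,0],[0,0,0,0,0,0],[0,0,0,0,0,0],[0,0,0,0,0,0],[0,0,0,0,0,0],[0,0,0,0,0,0],[0,0,0,0,0,0],[0,0,0,0,0,0]]]' 0.2
python3 f.py 4 14
```

```text
clock: 15.23
eef_pos: [559.2, -163.6, 225.1]
tcp_rot: [-3.142, -0.0, 1.693]
contact_force: [-0.1, 1.2, 0.2]
opening: 0.179
grasp_force: 59.5
clock: 15.57
eef_pos: [559.1, -163.8, 225.0]
tcp_rot: [-3.141, 0.0, 1.693]
contact_force: [0.4, -0.3, -0.0]
opening: 0.198
grasp_force: 0.0
clock: 15.9
eef_pos: [559.2, -163.7, 225.1]
tcp_rot: [3.142, 0.0, 1.693]
contact_force: [-0.6, -0.1, -0.1]
opening: 0.251
grasp_force: 0.0
clock: 16.57
eef_pos: [559.2, -163.7, 225.1]
tcp_rot: [3.142, -0.0, 1.693]
contact_force: [-0.6, -0.1, 0.5]
opening: 0.601
grasp_force: 0.0
[-0.2  0.2  0.1 -0.  -0.   0. ] 0.3221595425612774 [ 559.2 -163.7  225.1] 16.7167
```

Released cleanly with no residual force. I rise straight up and then look.

```bash
python3 -m inch '[[[0,0,-0.02,0,0,0],[0,0,-0.06,0,0,0],[0,0,-0.12,0,0,0],[0,0,-0.2,0,0,0],[0,0,-0.3,0,0,0],[0,0,-0.42,0,0,0],[0,0,-0.55,0,0,0],[0,0,-0.6,0,0,0]]]'
python3 -m inch '[[[0.15,0,-0.1,0,0,0],[0.3,0,-0.1,0,0,0],[0.45,0,-0.1,0,0,0],[0.6,0,-0.1,0,0,0],[0.75,0,-0.1,0,0,0],[0.8,0,-0.1,0,0,0],[0.8,0,-0.1,0,0,0],[0.8,0,-0.1,0,0,0]]]'
python3 - <<'E'
from h import *
a=r.grab_frame('scene')[:,:,::-1];b=r.grab_frame('side')[:,:,::-1]
for _ in range(12): r.grab_frame('side')
a2=r.grab_frame('scene')[:,:,::-1]
d=cv2.absdiff(a,a2)[140:280,200:310];print('motion px',(d.max(2)>40).sum())
c=lambda i,x,y,w,h,s:cv2.resize(i[y:y+h,x:x+w],s,interpolation=cv2.INTER_CUBIC)
cv2.imwrite('pics/m15.png',np.hstack([c(a2,200,150,120,90+30,(400,400)),c(b,270,210,120,120,(400,400))]))
s=r.sense();print(s['eef_pos'],s['contact_force'],s['clock'])
E
```

```text
clock: 17.43
eef_pos: [560.6, -164.1, 350.2]
tcp_rot: [3.136, 0.002, 1.693]
contact_force: [0.3, -0.6, -0.1]
opening: 0.602
grasp_force: 0.0
clock: 18.1
eef_pos: [539.8, -4.9, 365.4]
tcp_rot: [3.141, 0.001, 1.695]
contact_force: [0.6, -0.9, -0.3]
opening: 0.597
grasp_force: 0.0
motion px 0
[539.7  -4.9 365.1] [ 0.   0.2 -0.4] 18.85
```

View pics/m15.png

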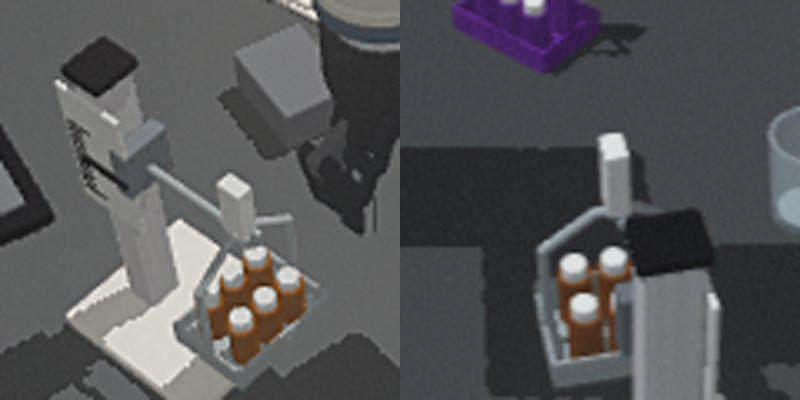

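The carrier hangs level by its peak in the hook's dip. The pointer is drawn down and still, with no motion over 0.6 s, and the robot is clear.

```bash
python3 -c "
from rig import r
print(r.sign_off())"
```

```text
the job is handed in; nothing more can be done
None
```

The vial carrier hangs by its bail peak in the balance hook's dip, fully carried by the balance (about 3.7 N, hook drawn down about 30 mm) with the pointer still; the gripper is clear, and I handed the job in at about 19 s.

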